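# Swap the wicker rabbits to their own plinths

## Robot

A 6-joint arm with a two-finger parallel gripper is mounted at the origin on the work surface. World frame = base frame: x ahead of the robot, y to its left, z up, the work surface at z = 0. Lengths are in m, angles in degrees, forces in N, time in s.
With the tool pointing down it reaches from about 0.25 to 0.725 m from the base axis. Payload 9.7 kg.
Tool frame: the origin (TCP) lies at the very end of the fingers, on their centre line; the grasp point (between the pads) lies 19 mm behind it (bot.grasp_offset is the distance from the TCP to the grasp point, in m); z points along the fingers, y is the line along which they close (so a half turn about z gives the same grasp; the last joint's range is limited). The gripper opens to 85 mm and grips with 20 to 120 N. Pads are 22 mm wide; open, the fingers measure 114 mm over their backs; the gripper's body (76 mm by 85 mm) begins 54 mm behind the grasp point. The pads swing forward as they close: fully open they stand 13 mm farther back than shut.
Start: joints at [73.281, 4.979, 10.078, 95.1, 0, 90], TCP at [0.158, 0.527, 0.231] pointing down, gripper open.
Joint ranges: [-179.16, 179.16], [-48.56, 103.87], [-65.8, 70.77], [-126.05, 130.52], [-82.76, 87.17], [-180, 180]. Speed limits (degrees/s): [127.2, 127.2, 147.25, 180, 180, 180].

## Interface

Orientations are given as [roll, pitch, yaw] about the fixed x, y, z axes, in that order (R = Rz(yaw) Ry(pitch) Rx(roll)).
In Python, from bench import bot gives the robot as it stands.
- The arm moves only by the tool move_arm, never from a script. Its argument "increments" is a list of rows, each an object with "turn": the turn, a rotation vector about the tool's x, y, z scaled (see below), a list of three; "dp": the shift along the tool's x, y, z scaled (see below), a list of three; "hand": the opening, from 0 (shut) to 1 (fully open). In form: [{"turn": [rx, ry, rz], "dp": [x, y, z], "hand": hand}, ...]. A call has 1 to 12 rows; each row shifts and turns the commanded pose from where the row before left it, along the tool's axes as they then stand; what a row does not reach is not made up. The controller multiplies each number of a shift by 1 m and each number of a turn by 10 degrees. A row lasts 1/8 s, in which the tool goes at most 62.5 mm and 10.7 degrees, less where a joint would pass 70% of its speed; a pose out of reach is approached as far as the arm can. A call with a number of a shift or a turn outside -1 to 1 is refused whole. A call with a gripper value outside its range is refused whole. The fingers move at their own pace and stop on an object; the grip force is fixed at half the most. Time passes only in rows, so rows that do not move let the fingers close. It gives the time, the measured TCP pose, the force, the opening and the grip force at its end, in the units of the state.
- bot.get_obs(): the state, without advancing time (a new reading comes with each control period).
- bot.capture(name): name is "scene" or "top" or "wrist"; returns a dict with "frame" (400x640x3 uint8, red, green, blue), "camera_matrix" (3x3 intrinsics, pixels), "xyz" and "orientation" of the camera in the world. Camera axes: x right, y down, z forward; pixel columns grow to the right and rows downward; lengths in m; the calibration is good to about 2 mm. A picture is of the moment at which its call begins. There is no depth.
- bot.sign_off(): hands the job in; it is judged then, once.
The state is a dict: "time": time; "qpos": joint angles; "dq": joint speeds; "joint_torque": joint torques, N m; "position": TCP position; "ee_rot": TCP orientation; "wrist_force": force on the tool from outside, world axes, zero at the start; "moment": the same for the moment, N m; "finger_gap": finger opening in m; "grasp_force": force on a finger pad.
Only numpy, scipy, OpenCV 4.12 (cv2) and the standard library are available. Lean on these libraries where they do the work, as an engineer would, in place of code of your own. Each camera call takes 0.05 s, during which the arm holds its last target. There are 200 camera calls.

## Task

On the craft stall each of the three wicker rabbits stands on the wrong plinth: move them so that the red rabbit stands upright in the middle of the red plinth, the blue one on the blue and the green one on the green. Use the empty wooden plinth as a parking place on the way (let go of the rabbit there) and leave it empty at the end; never stand two rabbits on one plinth or put a rabbit on the table. Set every rabbit down gently without dropping or toppling it, and leave the jar, the sorting box and the egg basket where they are.

Things in the scene. Friction and masses are not known exactly. Their poses are not given: they have to be found in the camera images.
- rabbit_red_center (a point): Loose wicker rabbit figure, red with two white bands: upright round body 50 mm in diameter from 0 to 62 mm up (straight sides, grasp it at any yaw), a small head and two short ears above, within 18 mm of the axis; 104 mm tall, flat foot, about 120 g, sturdy. The point is on its axis half-way up, 52 mm above its foot (on the body); z is up along the axis, the face looks to -x.
- rabbit_blue_center (a point): Loose wicker rabbit figure, blue with two white bands: upright round body 50 mm in diameter from 0 to 62 mm up (straight sides, grasp it at any yaw), a small head and two short ears above, within 18 mm of the axis; 104 mm tall, flat foot, about 120 g, sturdy. The point is on its axis half-way up, 52 mm above its foot (on the body); z is up along the axis, the face looks to -x.
- rabbit_green_center (a point): Loose wicker rabbit figure, green with two white bands: upright round body 50 mm in diameter from 0 to 62 mm up (straight sides, grasp it at any yaw), a small head and two short ears above, within 18 mm of the axis; 104 mm tall, flat foot, about 120 g, sturdy. The point is on its axis half-way up, 52 mm above its foot (on the body); z is up along the axis, the face looks to -x.
- plinth_red_top (a point): Plain red display plinth: fixed round disc, 84 mm in diameter at the foot, flat top 80 mm in diameter, 20 mm high. The point is the centre of its top face.
- plinth_blue_top (a point): Plain blue display plinth: fixed round disc, 84 mm in diameter at the foot, flat top 80 mm in diameter, 20 mm high. The point is the centre of its top face.
- plinth_green_top (a point): Plain green display plinth: fixed round disc, 84 mm in diameter at the foot, flat top 80 mm in diameter, 20 mm high. The point is the centre of its top face.
- plinth_spare_top (a point): Bare brown wooden display plinth, the free place, empty at the start: fixed round disc, 84 mm in diameter at the foot, flat top 80 mm in diameter, 20 mm high. The point is the centre of its top face.
- bead_jar_center (a point): Bystander: amber jar with yellow cap, 52 mm in diameter, 65 mm tall, standing loose. The point is its centre, half-way up.
- bits_box_center (a point): Bystander: flat grey sorting box with coloured compartments, 110 x 180 x 35 mm (x, y, z), lying loose. The point is its centre.
- egg_basket_center (a point): Bystander: small brown round basket, 116 mm across the rim, 50 mm high, with painted eggs up to 57 mm high, standing loose. The point is on its axis 30 mm up.
Not all that is in view belongs to the job. There is more than one size of the part that bears rabbit_blue_center; the job needs the smaller.

How it is judged:
By the outcome, as a careful person would: the job done as asked, in the order asked, and still so for the second after the job is handed in, with the robot touching nothing.
It also fails if it takes over 115 s, if anything falls off the work surface, if the arm or the gripper's body presses on something with over 40 N, if the wrist force passes 120 N, or if a joint passes its speed limit or range.

## Working session

There is one attempt and no reset: what is moved stays moved. The work goes in short steps, Python scripts to look and compute and a tool call to move; the robot and the scene stay as the last step left them, time stands still between calls to the robot, and variables do not carry over. Pictures are saved under pics/ and viewed, at most 14 in all, crops included, and the job is handed in when it is done.

Besides the shell and the picture viewer there is one more tool, called by a JSON object that holds its "method" and its "body". move_arm: Moves the arm, as the interface text tells. Shifts and turns lie within -1 to 1; 1 stands for 1 m of shift or 10 degrees of turn. Its arguments: {"type":"object","properties":{"increments":{"type":"array"}},"required":["increments"]}

```bash
mkdir -p pics; ls; python3 - <<'E'
from bench import bot
import cv2,pickle
d={n:bot.capture(n) for n in ("scene","top")}
pickle.dump(d,open('d0.pkl','wb'))
for n in d:
    cv2.imwrite(f'pics/{n}0.png',d[n]['frame'][:,:,::-1]); print(n,d[n]['camera_matrix'],d[n]['xyz'],d[n]['orientation'])
o=bot.get_obs();print(o)
E
```

```text
pics
scene [[388.23548636   0.         318.09048823]
 [  0.         388.23548636 202.29404926]
 [  0.           0.           1.        ]] [ 1.30578957 -0.28862823  0.67249652] [-126.79896126   -1.18413478   64.2021663 ]
top [[491.00353492   0.         316.56472248]
 [  0.         491.00353492 195.69883462]
 [  0.           0.           1.        ]] [0.52940745 0.07271503 1.21060924] [-175.9866681    -1.17569256  -88.69252503]
{'time': 0.1, 'qpos': array([ 7.32815777e+01,  5.00909816e+00,  1.00379582e+01,  9.50991239e+01,
       -5.96928460e-04,  8.99979908e+01]), 'dq': array([-0.03494748, -0.07419754,  0.17871137,  0.05286286,  0.01881374,
       -0.01899454]), 'joint_torque': array([ 8.46462535e-04, -5.21559191e+01,  4.65653801e+01,  1.59449381e-02,
       -6.51504664e-06, -6.86996103e-06]), 'position': array([0.15816086, 0.52655209, 0.23063366]), 'ee_rot': array([-1.79929736e+02,  5.94464056e-04,  1.63283588e+02]), 'wrist_force': array([ 0.79569258, -0.64632027,  0.2413492 ]), 'moment': array([-0.01885339,  0.01542275, -0.03691234]), 'grasp_force': 0.0, 'finger_gap': 0.08569208425995327}
```

```bash
sleep 1
```

```text
(no output)
```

View pics/top0.png

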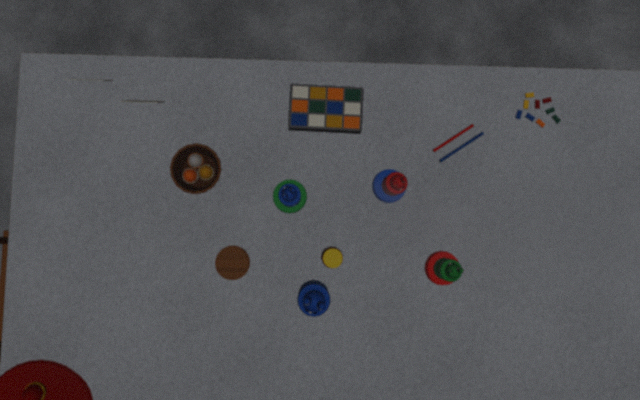

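View pics/scene0.png

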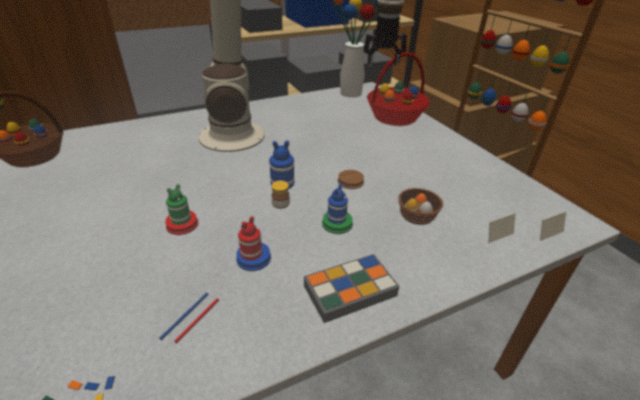

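The top view shows red rabbit (396,182) on the blue plinth (389,186), blue rabbit (290,195) on the green plinth, green rabbit (450,270) on the red plinth, and the empty wooden plinth at (233,263). There is also a larger blue rabbit on bare table at (314,298).

Candidates:
- **Blue rabbit:** small one at top (290,195) / scene (338,207); large one at top (314,298) / scene (282,165). I choose the small one, on the green plinth.
- **Red and green rabbits:** one of each.
- **Spare plinth:** wooden disc (233,263). The basket at (196,168) is not it.

```bash
cat > h.py <<'E'
import numpy as np,cv2
from scipy.spatial.transform import Rotation as R
H=dict(red=[(0,8),(172,180)],green=[(45,85)],blue=[(100,125)],brown=[(4,16)])
def mask(f,c,smin=110,vmin=30):
    h=cv2.cvtColor(cv2.GaussianBlur(f,(3,3),0),cv2.COLOR_RGB2HSV)
    m=sum(cv2.inRange(h,(a,smin,vmin),(b,255,255)) for a,b in H[c])
    return m
def comps(m,amin=80):
    n,l,s,c=cv2.connectedComponentsWithStats(m.astype(np.uint8))
    return [(i,s[i].tolist(),c[i].round(1).tolist()) for i in range(1,n) if s[i][4]>amin],l
def ray(cam,uv):
    K=cam['camera_matrix'];d=np.linalg.inv(K)@[uv[0],uv[1],1.]
    return np.array(cam['xyz']),R.from_euler('xyz',cam['orientation'],degrees=True).apply(d)
def onz(cam,uv,z):
    o,d=ray(cam,uv);return o+d*(z-o[2])/d[2]
def proj(cam,p):
    q=R.from_euler('xyz',cam['orientation'],degrees=True).inv().apply(np.asarray(p)-cam['xyz'])
    return (cam['camera_matrix']@q/q[2])[:2]
def tri(c1,u1,c2,u2):
    o1,d1=ray(c1,u1);o2,d2=ray(c2,u2)
    s=np.linalg.lstsq(np.c_[d1,-d2],o2-o1,rcond=None)[0]
    a,b=o1+s[0]*d1,o2+s[1]*d2
    return (a+b)/2,np.linalg.norm(a-b)
E
python3 - <<'E'
from h import *;import pickle
d=pickle.load(open('d0.pkl','rb'))
for n in d:
    for c in H:
        for i,s,ce in comps(mask(d[n]['frame'],c))[0]:print(n,c,s,ce,onz(d[n],ce,.02).round(3))
f=d['scene']['frame'][130:280,150:370]
cv2.imwrite('pics/crop0.png',cv2.resize(f,None,fx=3.6,fy=3.6)[:,:,::-1])
E
```

```text
scene red [360, 3, 15, 17, 187] [367.1, 11.1] [-1.697  1.631  0.02 ]
scene red [481, 30, 15, 12, 124] [488.8, 36.0] [-0.698  1.986  0.02 ]
scene red [368, 50, 62, 75, 1875] [398.7, 99.0] [-0.012  0.758  0.02 ]
scene red [497, 95, 15, 12, 132] [504.4, 101.0] [0.191 1.18  0.02 ]
scene red [13, 131, 14, 10, 95] [19.5, 136.0] [-0.255 -0.685  0.02 ]
scene red [166, 212, 31, 22, 363] [181.6, 224.9] [ 0.469 -0.26   0.02 ]
scene red [239, 217, 21, 26, 331] [248.7, 232.0] [ 0.567 -0.112  0.02 ]
scene red [241, 243, 19, 11, 129] [250.2, 248.5] [ 0.626 -0.127  0.02 ]
scene red [176, 299, 42, 43, 134] [195.4, 320.7] [ 0.779 -0.288  0.02 ]
scene green [324, 215, 27, 14, 175] [337.6, 222.8] [0.628 0.111 0.02 ]
scene blue [286, 0, 70, 26, 1423] [318.2, 11.5] [-1.819  1.238  0.02 ]
scene blue [483, 89, 12, 11, 103] [489.0, 94.6] [0.107 1.174 0.02 ]
scene blue [270, 146, 23, 21, 299] [280.9, 156.9] [0.25 0.1  0.02]
scene blue [329, 189, 18, 17, 175] [337.2, 198.8] [0.534 0.16  0.02 ]
scene blue [237, 244, 33, 26, 346] [254.9, 259.8] [ 0.667 -0.129  0.02 ]
scene blue [361, 257, 16, 10, 108] [368.4, 26
[... 1702 characters left out ...]
.8   0.099 0.02 ]
top blue [374, 170, 29, 32, 338] [383.0, 186.9] [ 0.639 -0.111  0.02 ]
top blue [279, 184, 22, 22, 378] [289.2, 194.7] [0.614 0.117 0.02 ]
top blue [298, 282, 32, 34, 844] [313.4, 298.6] [0.366 0.052 0.02 ]
top brown [326, 87, 18, 14, 220] [334.7, 93.4] [0.868 0.011 0.02 ]
top brown [291, 99, 17, 14, 206] [299.2, 105.4] [0.835 0.098 0.02 ]
top brown [342, 116, 18, 13, 224] [350.7, 122.0] [ 0.797 -0.03   0.02 ]
top brown [171, 145, 49, 48, 893] [196.5, 169.9] [0.669 0.343 0.02 ]
top brown [0, 242, 7, 98, 322] [2.2, 283.5] [0.387 0.791 0.02 ]
top brown [216, 247, 33, 32, 834] [232.0, 262.4] [0.448 0.249 0.02 ]
top brown [24, 381, 23, 19, 143] [36.9, 387.9] [0.147 0.694 0.02 ]
```

View pics/crop0.png

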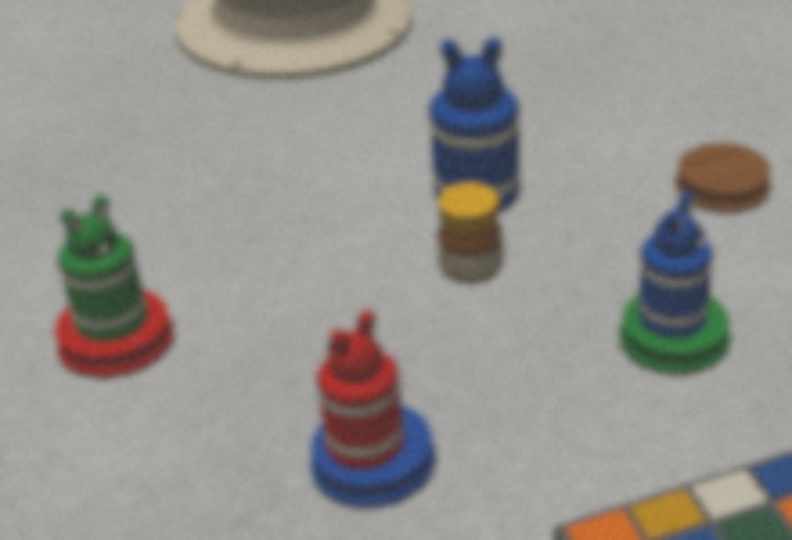

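The crop confirms it: the small blue rabbit stands on the green plinth, and the larger blue one stands on the table behind the jar. First I align the tool with the world axes and lift.

{"method": "move_arm", "body": {"increments": [{"turn": [0, 0, -1], "dp": [0, 0, -0.03], "hand": 1}, {"turn": [0, 0, -0.672], "dp": [0, 0, -0.03], "hand": 1}]}}

```text
time: 0.35
position: [0.1581, 0.5265, 0.2914]
ee_rot: [-179.9, -0.0, -179.7]
wrist_force: [1.0, 0.1, 0.0]
finger_gap: 0.085
grasp_force: 0.0
```

{"method": "move_arm", "body": {"increments": [{"turn": [0, 0, 0], "dp": [-0.03, -0.03, 0], "hand": 1}, {"turn": [0, 0, 0], "dp": [-0.037, -0.037, 0], "hand": 1}, {"turn": [0, 0, 0], "dp": [-0.037, -0.037, 0], "hand": 1}, {"turn": [0, 0, 0], "dp": [-0.037, -0.037, 0], "hand": 1}, {"turn": [0, 0, 0], "dp": [-0.037, -0.037, 0], "hand": 1}, {"turn": [0, 0, 0], "dp": [-0.037, -0.037, 0], "hand": 1}, {"turn": [0, 0, 0], "dp": [-0.037, -0.037, 0], "hand": 1}, {"turn": [0, 0, 0], "dp": [-0.037, -0.037, 0], "hand": 1}, {"turn": [0, 0, 0], "dp": [-0.037, -0.037, 0], "hand": 1}, {"turn": [0, 0, 0], "dp": [-0.03, -0.03, 0], "hand": 1}, {"turn": [0, 0, 0], "dp": [0, 0, 0], "hand": 1}]}}

```text
time: 1.72
position: [0.5156, 0.1687, 0.2901]
ee_rot: [-180.0, -0.1, 179.8]
wrist_force: [-0.8, 0.1, -0.8]
finger_gap: 0.0853
grasp_force: 0.0
```

```bash
python3 - <<'E'
from bench import bot
import cv2,pickle
d=bot.capture("wrist")
pickle.dump(d,open('w0.pkl','wb'))
cv2.imwrite('pics/w0.png',d['frame'][:,:,::-1]); print(d['camera_matrix'],d['xyz'],d['orientation'])
o=bot.get_obs();print(o['position'],o['ee_rot'],o['qpos'])
E
```

```text
[[299.34107381   0.         315.42761685]
 [  0.         299.34107381 198.44776929]
 [  0.           0.           1.        ]] [0.44721167 0.17030132 0.43411704] [1.64462909e+02 9.48319358e-04 8.96982782e+01]
[0.51471168 0.16982878 0.29049537] [-1.79979410e+02 -8.46150866e-02  1.79869656e+02] [1.82565124e+01 5.78103298e+00 1.76270391e+01 1.01932796e+02
 7.15115106e-03 1.83868354e+01]
```

View pics/w0.png

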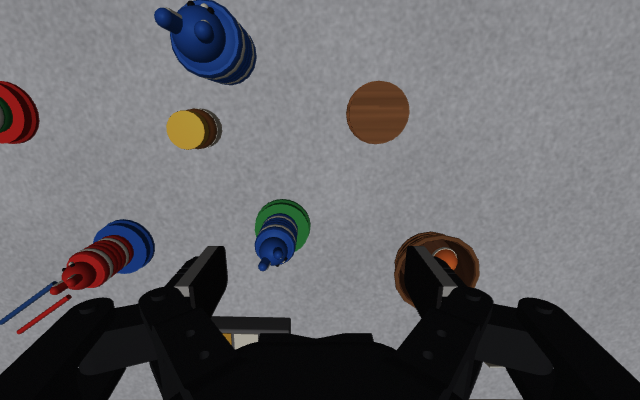

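Wrist view: spare plinth at (378,112) nearly under the camera, small blue rabbit on the green plinth at (282,225), red on blue at (122,245), red plinth at the left edge, basket at the right. I'll stop over each plinth in turn.

{"method": "move_arm", "body": {"increments": [{"turn": [0, 0, 0], "dp": [-0.04, -0.014, 0], "hand": 1}, {"turn": [0, 0, 0], "dp": [-0.04, -0.014, 0], "hand": 1}, {"turn": [0, 0, 0], "dp": [-0.04, -0.014, 0], "hand": 1}, {"turn": [0, 0, 0], "dp": [-0.04, -0.014, 0], "hand": 1}, {"turn": [0, 0, 0], "dp": [0, 0, 0], "hand": 1}, {"turn": [0, 0, 0], "dp": [0, 0, 0], "hand": 1}]}}

```text
time: 2.52
position: [0.6736, 0.1158, 0.2912]
ee_rot: [180.0, -0.0, -179.9]
wrist_force: [0.5, -0.1, -0.2]
finger_gap: 0.0852
grasp_force: 0.0
```

```bash
cat > cap.py <<'E'
import sys,pickle;from bench import bot
d=bot.capture("wrist");o=bot.get_obs();d['tcp']=o['position'];pickle.dump(d,open(sys.argv[1]+'.pkl','wb'))
print(o['time'],o['position'],o['ee_rot'],d['xyz'])
E
python3 cap.py w1
```

```text
2.575 [0.67326999 0.11580173 0.29206758] [ 1.79984292e+02  2.39103285e-02 -1.79935568e+02] [0.60504023 0.11692242 0.43515591]
```

{"method": "move_arm", "body": {"increments": [{"turn": [0, 0, 0], "dp": [0, -0.03, 0], "hand": 1}, {"turn": [0, 0, 0], "dp": [-0.01, -0.05, 0], "hand": 1}, {"turn": [0, 0, 0], "dp": [-0.01, -0.05, 0], "hand": 1}, {"turn": [0, 0, 0], "dp": [0, -0.05, 0], "hand": 1}, {"turn": [0, 0, 0], "dp": [0, -0.05, 0], "hand": 1}, {"turn": [0, 0, 0], "dp": [0, 0, 0], "hand": 1}, {"turn": [0, 0, 0], "dp": [0, 0, 0], "hand": 1}]}}

```text
time: 3.45
position: [0.6937, -0.1141, 0.2927]
ee_rot: [180.0, 0.1, -180.0]
wrist_force: [-1.0, 0.3, 0.0]
finger_gap: 0.0851
grasp_force: 0.0
```

```bash
python3 cap.py w2
```

```text
3.5 [ 0.69383842 -0.11362166  0.29247637] [ 1.79993510e+02  7.20564021e-02 -1.79920427e+02] [ 0.62484678 -0.11297396  0.43641376]
```

{"method": "move_arm", "body": {"increments": [{"turn": [0, 0, 0], "dp": [0.03, -0.02, 0], "hand": 1}, {"turn": [0, 0, 0], "dp": [0.045, -0.035, 0], "hand": 1}, {"turn": [0, 0, 0], "dp": [0.045, -0.035, 0], "hand": 1}, {"turn": [0, 0, 0], "dp": [0.045, -0.035, 0], "hand": 1}, {"turn": [0, 0, 0], "dp": [0.025, -0.02, 0], "hand": 1}, {"turn": [0, 0, 0], "dp": [0, 0, 0], "hand": 1}, {"turn": [0, 0, 0], "dp": [0, 0, 0], "hand": 1}]}}

```text
time: 4.38
position: [0.5049, -0.259, 0.2916]
ee_rot: [-180.0, 0.0, -179.9]
wrist_force: [0.9, 0.5, -0.4]
finger_gap: 0.0853
grasp_force: 0.0
```

```bash
python3 cap.py w3; python3 - <<'E'
import pickle,cv2,numpy as np
im=[pickle.load(open(f'w{i}.pkl','rb'))['frame'] for i in (1,2,3)]
cv2.imwrite('pics/w123.png',np.vstack([i[0:250,80:560] for i in im])[:,:,::-1])
im=cv2.imread('pics/w123.png');cv2.imwrite('pics/w123.png',cv2.resize(im,(384,600)))
E
```

```text
4.425 [ 0.50511651 -0.25893231  0.29131128] [ 1.79990429e+02  2.10176978e-02 -1.79895020e+02] [ 0.43614764 -0.25785115  0.4354368 ]
```

View pics/w123.png

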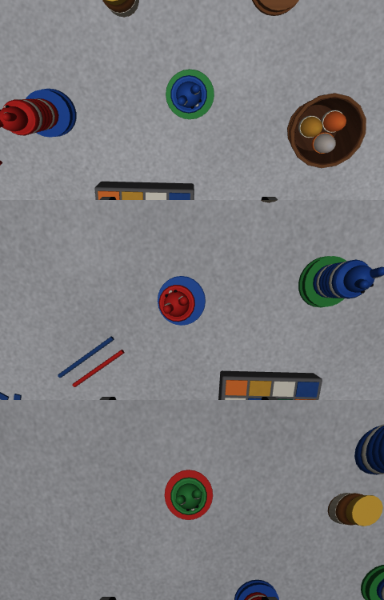

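The rabbits stand near-concentric on their plinths when seen from overhead. Now I fit ellipses and triangulate heights.

```bash
cat >> h.py <<'E'
import pickle
def ell(cam,c,guess,r=60,vmin=30,smin=110):
    "hull ellipse of the colour c near pixel guess"
    m=mask(cam['frame'],c,smin,vmin);z=np.zeros_like(m);cv2.circle(z,tuple(int(a) for a in guess),r,255,-1);m&=z
    cs,l=comps(m,40); i=max(cs,key=lambda k:k[1][4])[0]
    p=cv2.findContours((l==i).astype(np.uint8),0,1)[0]
    h=cv2.convexHull(max(p,key=cv2.contourArea))
    pts=np.zeros_like(m);cv2.polylines(pts,[h],True,255)
    pp=np.argwhere(pts)[:,::-1].astype(np.float32)
    return cv2.fitEllipse(pp)
E
python3 - <<'E'
from h import *
W=[pickle.load(open(f'w{i}.pkl','rb')) for i in range(4)]
T=pickle.load(open('d0.pkl','rb'))
P=dict(green=(W[1],[.613,.116,.02],'blue'),blue=(W[2],[.643,-.127,.02],'red'),red=(W[3],[.447,-.258,.02],'green'),brown=(W[0],[.447,.248,.02],None))
O=dict(green=W[2],blue=W[1],red=W[0],brown=T['scene'])
for c,(w,g,rab) in P.items():
    e=ell(w,c,proj(w,g),45); x=onz(w,e[0],.02)
    print('plinth',c,np.round(e[0],1),np.round(e[1],1),x.round(4),'diam',np.mean(e[1])/299.3*(w['xyz'][2]-.02)*np.cos(.27))
    if rab:
        r=ell(w,rab,proj(w,g),40);print('  rabbit',rab,np.round(r[0],1),np.round(r[1],1),onz(w,r[0],.082).round(4))
    o=O[c];g2=proj(o,x)
    for v in (30,70,90,110):
        try:
            e2=ell(o,c,g2,45,v);t,err=tri(w,e[0],o,e2[0]);print('   h v',v,np.round(e2[0],1),np.round(e2[1],1),t.round(4),round(err,4))
        except Exception as ex:print('   h',v,ex)
E
```

```text
plinth green [316.9 117.4] [58.8 61.2] [0.6083 0.1193 0.02  ] diam 0.0801735989740456
  rabbit blue [315.5 117.3] [43.9 45.7] [0.6076 0.1173 0.082 ]
   h v 30 [484. 102.] [56.8 67.7] [0.6086 0.1195 0.004 ] 0.0005
   h v 70 [484.6 101.6] [56.1 66.8] [0.6084 0.1194 0.0055] 0.0001
   h v 90 [487.8 101.7] [49.  65.7] [0.6086 0.1194 0.0137] 0.0006
   h 110 max() iterable argument is empty
plinth blue [306.5 125.2] [58.2 61.2] [ 0.6391 -0.1246  0.02  ] diam 0.08003027961483229
  rabbit red [300.6 128.4] [43.4 44.3] [ 0.6406 -0.1298  0.082 ]
   h v 30 [144.  140.3] [55.3 65.6] [ 0.6395 -0.1251  0.0052] 0.0003
   h v 70 [143.7 140.3] [54.6 65.5] [ 0.6394 -0.125   0.006 ] 0.0003
   h v 90 [141.3 139.7] [50.6 64. ] [ 0.6387 -0.1249  0.0118] 0.0015
   h v 110 [140.1 140.8] [47.  63.8] [ 0.6392 -0.1248  0.0154] 0.0001
plinth red [315.4 118.1] [59.6 62. ] [ 0.4409 -0.2576  0.02  ] diam 0.08130647324317691
  rabbit green [315.5 119.7] [43.4 44.9] [ 0.4419 -0.2575  0.082 ]
   h v 30 [ 16.1 114.5] [39.7 66.3] [ 0.4426 -0.2576 -0.0103] 0.0027
   h v 70 [ 15.1 114.7] [37.  66.9] [ 0.4428 -0.2576 -0.0088] 0.0031
   h v 90 [ 14.7 114.8] [36.3 66.6] [ 0.4428 -0.2576 -0.0083] 0.0032
   h v 110 [  9.9 117. ] [24.2 60.6] [ 4.442e-01 -2.577e-01 -4.000e-04] 0.0062
plinth brown [377.3 111.9] [59.8 63.3] [0.4434 0.2525 0.02  ] diam 0.08204563756541162
   h v 30 [350.9 178.1] [15.1 22.2] [0.4439 0.2555 0.0109] 0.0025
   h v 70 [350.9 178.1] [15.1 22.2] [0.4439 0.2555 0.0109] 0.0025
   h v 90 [350.7 177.1] [12.6 22.7] [0.4438 0.2545 0.015 ] 0.0021
   h v 110 [350.8 176.5] [11.5 22.3] [0.444  0.2543 0.017 ] 0.0026
```

Plinth tops triangulate to about 0.015–0.02 and the body diameters match at z = 0.082, so the heights agree with the text. The order will be green → spare, red → red, blue → blue, green → green.

{"method": "move_arm", "body": {"increments": [{"turn": [0, 0, 0], "dp": [0.032, 0.001, 0], "hand": 1}, {"turn": [0, 0, 0], "dp": [0.031, 0.0015, 0.02], "hand": 1}, {"turn": [0, 0, 0], "dp": [0, 0, 0.04], "hand": 1}, {"turn": [0, 0, 0], "dp": [0, 0, 0.04], "hand": 1}, {"turn": [0, 0, 0], "dp": [0, 0, 0.03], "hand": 1}, {"turn": [0, 0, 0], "dp": [0, 0, 0.01], "hand": 1}, {"turn": [0, 0, 0], "dp": [0, 0, 0], "hand": 1}, {"turn": [0, 0, 0], "dp": [0, 0, 0], "hand": 1}]}}

```text
time: 5.42
position: [0.442, -0.2578, 0.1527]
ee_rot: [-179.9, 0.1, -180.0]
wrist_force: [0.2, 0.8, -0.1]
finger_gap: 0.0853
grasp_force: 0.0
```

```bash
python3 cap.py w4; python3 -c "
import pickle,cv2
cv2.imwrite('pics/w4.png',pickle.load(open('w4.pkl','rb'))['frame'][:,:,::-1])"
```

```text
5.475 [ 0.44195831 -0.25793605  0.15267021] [-1.79945122e+02  9.65248375e-02 -1.79981444e+02] [ 0.37316864 -0.25653128  0.29645675]
```

View pics/w4.png

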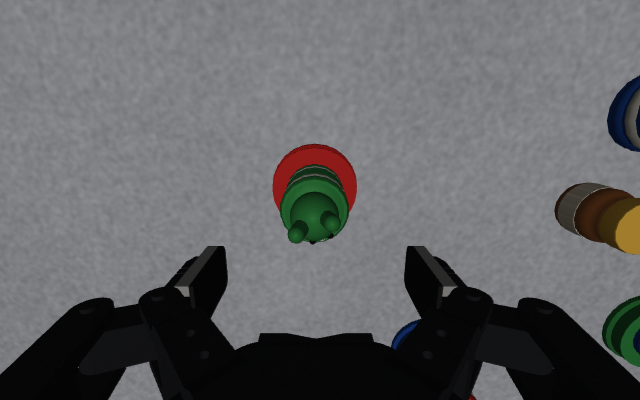

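The green rabbit's body is at column 315 and the finger mid at 316, so it is centred. I descend and grip.

{"method": "move_arm", "body": {"increments": [{"turn": [0, 0, 0], "dp": [0, 0, 0.03], "hand": 1}, {"turn": [0, 0, 0], "dp": [0, 0, 0.03], "hand": 1}, {"turn": [0, 0, 0], "dp": [0, 0, 0.02], "hand": 1}, {"turn": [0, 0, 0], "dp": [0, 0, 0.01], "hand": 1}, {"turn": [0, 0, 0], "dp": [0, 0, 0.007], "hand": 1}, {"turn": [0, 0, 0], "dp": [0, 0, 0], "hand": 1}, {"turn": [0, 0, 0], "dp": [0, 0, 0], "hand": 1}]}}

```text
time: 6.35
position: [0.4416, -0.258, 0.0551]
ee_rot: [-180.0, 0.1, -180.0]
wrist_force: [-0.5, 0.5, 0.2]
finger_gap: 0.0854
grasp_force: 0.0
```

{"method": "move_arm", "body": {"increments": [{"turn": [0, 0, 0], "dp": [0, 0, 0], "hand": 0.7}, {"turn": [0, 0, 0], "dp": [0, 0, 0], "hand": 0.6}, {"turn": [0, 0, 0], "dp": [0, 0, 0], "hand": 0.5}, {"turn": [0, 0, 0], "dp": [0, 0, 0], "hand": 0.4}, {"turn": [0, 0, 0], "dp": [0, 0, 0], "hand": 0.3}, {"turn": [0, 0, 0], "dp": [0, 0, 0], "hand": 0.3}, {"turn": [0, 0, 0], "dp": [0, 0, 0], "hand": 0.3}]}}

```text
time: 7.22
position: [0.4416, -0.258, 0.0551]
ee_rot: [-180.0, 0.1, 180.0]
wrist_force: [-1.2, -0.0, 6.3]
finger_gap: 0.0484
grasp_force: 62.5
```

{"method": "move_arm", "body": {"increments": [{"turn": [0, 0, 0], "dp": [0, 0, -0.01], "hand": 0.3}, {"turn": [0, 0, 0], "dp": [0, 0, -0.03], "hand": 0.3}, {"turn": [0, 0, 0], "dp": [0, 0, -0.04], "hand": 0.3}, {"turn": [0, 0, 0], "dp": [0, 0, -0.04], "hand": 0.3}, {"turn": [0, 0, 0], "dp": [0, 0, -0.03], "hand": 0.3}, {"turn": [0, 0, 0], "dp": [0, 0, -0.01], "hand": 0.3}, {"turn": [0, 0, 0], "dp": [0, 0, 0], "hand": 0.3}]}}

```text
time: 8.1
position: [0.4413, -0.2578, 0.2141]
ee_rot: [-180.0, 0.0, -180.0]
wrist_force: [-0.4, -0.9, -2.3]
finger_gap: 0.048
grasp_force: 62.2
```

{"method": "move_arm", "body": {"increments": [{"turn": [0, 0, 0], "dp": [-0.002, 0.025, 0], "hand": 0.3}, {"turn": [0, 0, 0], "dp": [0, 0.05, 0], "hand": 0.3}, {"turn": [0, 0, 0], "dp": [0, 0.055, 0], "hand": 0.3}, {"turn": [0, 0, 0], "dp": [0, 0.055, 0], "hand": 0.3}, {"turn": [0, 0, 0], "dp": [0, 0.055, 0], "hand": 0.3}, {"turn": [0, 0, 0], "dp": [0, 0.055, 0], "hand": 0.3}, {"turn": [0, 0, 0], "dp": [0, 0.055, 0], "hand": 0.3}, {"turn": [0, 0, 0], "dp": [0, 0.055, 0], "hand": 0.3}, {"turn": [0, 0, 0], "dp": [0, 0.05, 0], "hand": 0.3}, {"turn": [0, 0, 0], "dp": [0, 0.04, 0], "hand": 0.3}, {"turn": [0, 0, 0], "dp": [0, 0.0155, 0], "hand": 0.3}, {"turn": [0, 0, 0], "dp": [0, 0, 0], "hand": 0.3}]}}

```text
time: 9.6
position: [0.4428, 0.2529, 0.2129]
ee_rot: [-179.9, -0.1, -179.9]
wrist_force: [0.7, 0.2, -1.7]
finger_gap: 0.0485
grasp_force: 62.4
```

```bash
python3 cap.py w5; python3 -c "
import pickle,cv2
cv2.imwrite('pics/w5.png',pickle.load(open('w5.pkl','rb'))['frame'][:,:,::-1])"
```

```text
9.65 [0.44291681 0.25223788 0.2133534 ] [-1.79932519e+02 -8.21147300e-02 -1.79972542e+02] [0.37441206 0.25425142 0.35694111]
```

View pics/w5.png

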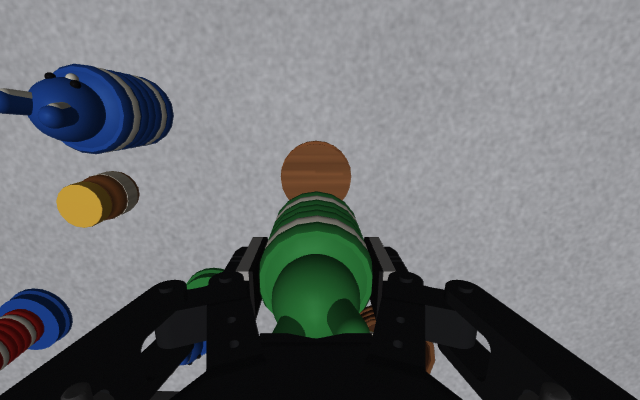

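The green rabbit is held upright (col 316) in line with the spare plinth (316,172). I lower it.

{"method": "move_arm", "body": {"increments": [{"turn": [0, 0, 0], "dp": [0, 0, 0.02], "hand": 0.3}, {"turn": [0, 0, 0], "dp": [0, 0, 0.04], "hand": 0.3}, {"turn": [0, 0, 0], "dp": [0, 0, 0.04], "hand": 0.3}, {"turn": [0, 0, 0], "dp": [0, 0, 0.03], "hand": 0.3}, {"turn": [0, 0, 0], "dp": [0, 0, 0.015], "hand": 0.3}, {"turn": [0, 0, 0], "dp": [0, 0, 0.007], "hand": 0.3}, {"turn": [0, 0, 0], "dp": [0, 0, 0.003], "hand": 0.3}, {"turn": [0, 0, 0], "dp": [0, 0, 0.001], "hand": 0.3}, {"turn": [0, 0, 0], "dp": [0, 0, 0.001], "hand": 0.3}, {"turn": [0, 0, 0], "dp": [0, 0, 0], "hand": 0.3}, {"turn": [0, 0, 0], "dp": [0, 0, 0], "hand": 0.3}]}}

```text
time: 11.02
position: [0.4433, 0.2528, 0.0575]
ee_rot: [180.0, 0.0, -180.0]
wrist_force: [0.1, 0.6, -2.1]
finger_gap: 0.0483
grasp_force: 62.4
```

{"method": "move_arm", "body": {"increments": [{"turn": [0, 0, 0], "dp": [0, 0, 0.001], "hand": 0.3}, {"turn": [0, 0, 0], "dp": [0, 0, 0.001], "hand": 0.3}, {"turn": [0, 0, 0], "dp": [0, 0, 0], "hand": 0.3}]}}

```text
time: 11.4
position: [0.4432, 0.2527, 0.0552]
ee_rot: [-180.0, -0.0, -180.0]
wrist_force: [-0.8, -0.0, -1.3]
finger_gap: 0.0482
grasp_force: 62.5
```

{"method": "move_arm", "body": {"increments": [{"turn": [0, 0, 0], "dp": [0, 0, 0.001], "hand": 0.3}, {"turn": [0, 0, 0], "dp": [0, 0, 0], "hand": 0.3}]}}

```text
time: 11.65
position: [0.4433, 0.2528, 0.0551]
ee_rot: [180.0, 0.0, 180.0]
wrist_force: [-1.8, -1.3, 5.2]
finger_gap: 0.0487
grasp_force: 63.1
```

{"method": "move_arm", "body": {"increments": [{"turn": [0, 0, 0], "dp": [0, 0, 0], "hand": 0.6}, {"turn": [0, 0, 0], "dp": [0, 0, 0], "hand": 0.75}, {"turn": [0, 0, 0], "dp": [0, 0, 0], "hand": 1}, {"turn": [0, 0, 0], "dp": [0, 0, 0], "hand": 1}, {"turn": [0, 0, 0], "dp": [0, 0, 0], "hand": 1}, {"turn": [0, 0, 0], "dp": [0, 0, -0.01], "hand": 1}, {"turn": [0, 0, 0], "dp": [0, 0, -0.03], "hand": 1}, {"turn": [0, 0, 0], "dp": [0, 0, -0.04], "hand": 1}, {"turn": [0, 0, 0], "dp": [0, 0, -0.04], "hand": 1}, {"turn": [0, 0, 0], "dp": [0, 0, -0.04], "hand": 1}, {"turn": [0, 0, 0], "dp": [0, 0, 0], "hand": 1}]}}

```text
time: 13.02
position: [0.4443, 0.2534, 0.2183]
ee_rot: [179.8, 0.3, 180.0]
wrist_force: [-0.1, -0.3, -0.6]
finger_gap: 0.0854
grasp_force: 0.0
```

```bash
python3 cap.py w6; python3 - <<'E'
from bench import bot;from h import *
d=bot.capture('scene');pickle.dump(d,open('s1.pkl','wb'))
w=pickle.load(open('w6.pkl','rb'))
cv2.imwrite('pics/m6.png',np.vstack([w['frame'][100:300,160:480],cv2.resize(d['frame'][140:240,270:430],None,fx=2,fy=2)])[:,:,::-1])
E
```

```text
13.075 [0.44381916 0.25310911 0.21611996] [ 1.79910089e+02  1.57889035e-01 -1.79996896e+02] [0.37492991 0.25415641 0.36180764]
```

View pics/m6.png

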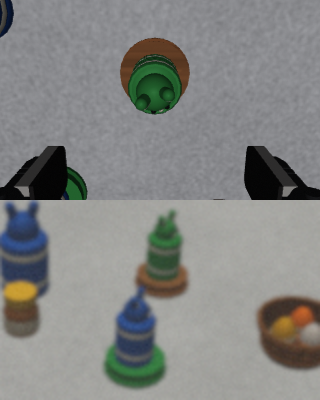

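The green rabbit stands centred on the spare plinth. Now the red rabbit.

{"method": "move_arm", "body": {"increments": [{"turn": [0, 0, 0], "dp": [-0.015, -0.03, 0], "hand": 1}, {"turn": [0, 0, 0], "dp": [-0.025, -0.048, 0], "hand": 1}, {"turn": [0, 0, 0], "dp": [-0.025, -0.048, 0], "hand": 1}, {"turn": [0, 0, 0], "dp": [-0.025, -0.048, 0], "hand": 1}, {"turn": [0, 0, 0], "dp": [-0.025, -0.048, 0], "hand": 1}, {"turn": [0, 0, 0], "dp": [-0.025, -0.048, 0], "hand": 1}, {"turn": [0, 0, 0], "dp": [-0.025, -0.048, 0], "hand": 1}, {"turn": [0, 0, 0], "dp": [-0.02, -0.04, 0], "hand": 1}, {"turn": [0, 0, 0], "dp": [-0.0125, -0.025, 0], "hand": 1}, {"turn": [0, 0, 0], "dp": [0, 0, 0], "hand": 1}, {"turn": [0, 0, 0], "dp": [0, 0, 0], "hand": 1}]}}

```text
time: 14.5
position: [0.6402, -0.1297, 0.2134]
ee_rot: [180.0, -0.1, -180.0]
wrist_force: [0.6, -0.0, 0.3]
finger_gap: 0.0855
grasp_force: 0.0
```

```bash
python3 cap.py w7; python3 - <<'E'
from h import *
w=pickle.load(open('w7.pkl','rb'))
e=ell(w,'red',proj(w,[.6406,-.1298,.082]),60);print(e, proj(w,[.6406,-.1298,.082]))
cv2.imwrite('pics/w7.png',w['frame'][80:330,130:510,::-1])
E
```

```text
14.55 [ 0.64026474 -0.12939176  0.21384081] [ 1.79977970e+02 -5.63513962e-02 -1.79961230e+02] [ 0.5718404  -0.12859821  0.357365  ]
((313.682861328125, 188.1063690185547), (52.83634567260742, 59.6097412109375), 3.7288718223571777) [313.89106606 190.54723286]
```

View pics/w7.png

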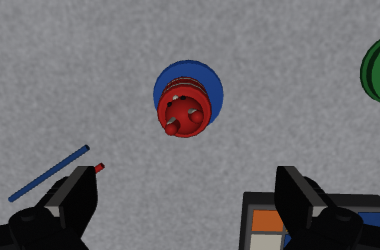

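Red is centred between the fingers (col 314 against mid 316). I descend and grip.

{"method": "move_arm", "body": {"increments": [{"turn": [0, 0, 0], "dp": [0, 0, 0.02], "hand": 1}, {"turn": [0, 0, 0], "dp": [0, 0, 0.04], "hand": 1}, {"turn": [0, 0, 0], "dp": [0, 0, 0.04], "hand": 1}, {"turn": [0, 0, 0], "dp": [0, 0, 0.03], "hand": 1}, {"turn": [0, 0, 0], "dp": [0, 0, 0.02], "hand": 1}, {"turn": [0, 0, 0], "dp": [0, 0, 0.009], "hand": 1}, {"turn": [0, 0, 0], "dp": [0, 0, 0], "hand": 1}, {"turn": [0, 0, 0], "dp": [0, 0, 0], "hand": 1}]}}

```text
time: 15.55
position: [0.6414, -0.1303, 0.0567]
ee_rot: [-180.0, 0.1, -180.0]
wrist_force: [0.0, -0.5, -0.3]
finger_gap: 0.0855
grasp_force: 0.0
```

{"method": "move_arm", "body": {"increments": [{"turn": [0, 0, 0], "dp": [0, 0, 0], "hand": 0.7}, {"turn": [0, 0, 0], "dp": [0, 0, 0], "hand": 0.6}, {"turn": [0, 0, 0], "dp": [0, 0, 0], "hand": 0.5}, {"turn": [0, 0, 0], "dp": [0, 0, 0], "hand": 0.4}, {"turn": [0, 0, 0], "dp": [0, 0, 0], "hand": 0.3}, {"turn": [0, 0, 0], "dp": [0, 0, 0], "hand": 0.3}, {"turn": [0, 0, 0], "dp": [0, 0, 0], "hand": 0.3}]}}

```text
time: 16.42
position: [0.6413, -0.1304, 0.0563]
ee_rot: [-180.0, 0.1, 180.0]
wrist_force: [0.2, -0.6, 6.3]
finger_gap: 0.0477
grasp_force: 62.5
```

{"method": "move_arm", "body": {"increments": [{"turn": [0, 0, 0], "dp": [0, 0, -0.01], "hand": 0.3}, {"turn": [0, 0, 0], "dp": [0, 0, -0.03], "hand": 0.3}, {"turn": [0, 0, 0], "dp": [0, 0, -0.04], "hand": 0.3}, {"turn": [0, 0, 0], "dp": [0, 0, -0.04], "hand": 0.3}, {"turn": [0, 0, 0], "dp": [0, 0, -0.03], "hand": 0.3}, {"turn": [0, 0, 0], "dp": [0, 0, -0.01], "hand": 0.3}, {"turn": [0, 0, 0], "dp": [0, 0, 0], "hand": 0.3}, {"turn": [0, 0, 0], "dp": [0, 0, 0], "hand": 0.3}]}}

```text
time: 17.42
position: [0.6403, -0.1302, 0.2135]
ee_rot: [180.0, -0.1, 180.0]
wrist_force: [0.2, 0.0, -2.6]
finger_gap: 0.0482
grasp_force: 62.1
```

{"method": "move_arm", "body": {"increments": [{"turn": [0, 0, 0], "dp": [0.02, -0.013, 0], "hand": 0.3}, {"turn": [0, 0, 0], "dp": [0.045, -0.029, 0], "hand": 0.3}, {"turn": [0, 0, 0], "dp": [0.045, -0.029, 0], "hand": 0.3}, {"turn": [0, 0, 0], "dp": [0.045, -0.029, 0], "hand": 0.3}, {"turn": [0, 0, 0], "dp": [0.03, -0.019, 0], "hand": 0.3}, {"turn": [0, 0, 0], "dp": [0.0145, -0.0086, 0], "hand": 0.3}, {"turn": [0, 0, 0], "dp": [0, 0, 0], "hand": 0.3}, {"turn": [0, 0, 0], "dp": [0, 0, 0], "hand": 0.3}]}}

```text
time: 18.42
position: [0.4419, -0.2574, 0.2148]
ee_rot: [180.0, -0.0, -180.0]
wrist_force: [0.2, 0.4, -1.9]
finger_gap: 0.0481
grasp_force: 62.1
```

```bash
python3 cap.py w8; python3 - <<'E'
from h import *
for n,c,rc,g in (('w5','brown','green',[.4434,.2525,.02]),('w8','red','red',[.4409,-.2576,.02])):
    w=pickle.load(open(n+'.pkl','rb'));e=ell(w,c,proj(w,g),40);print(n,e[0],proj(w,g))
w=pickle.load(open('w8.pkl','rb'))
cv2.imwrite('pics/w8.png',w['frame'][80:380,130:510,::-1])
E
```

```text
18.475 [ 0.44201071 -0.25728576  0.21482583] [ 1.79970594e+02 -2.13778395e-02 -1.79943145e+02] [ 0.3733278  -0.25629344  0.3587176 ]
w5 (315.40771484375, 172.27500915527344) [314.0668279  177.80386978]
w8 (313.5693359375, 173.6483917236328) [313.9828314  175.78520773]
```

View pics/w8.png

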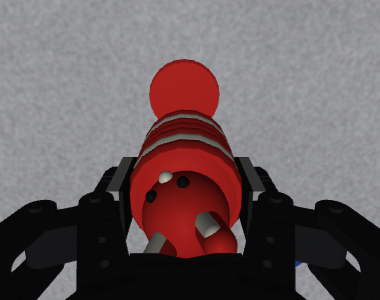

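Red is held upright over the red plinth (crop col 184 against rabbit 186). I shift 1 mm to -y and lower.

{"method": "move_arm", "body": {"increments": [{"turn": [0, 0, 0], "dp": [0.0005, -0.001, 0.02], "hand": 0.3}, {"turn": [0, 0, 0], "dp": [0, 0, 0.04], "hand": 0.3}, {"turn": [0, 0, 0], "dp": [0, 0, 0.04], "hand": 0.3}, {"turn": [0, 0, 0], "dp": [0, 0, 0.03], "hand": 0.3}, {"turn": [0, 0, 0], "dp": [0, 0, 0.015], "hand": 0.3}, {"turn": [0, 0, 0], "dp": [0, 0, 0.007], "hand": 0.3}, {"turn": [0, 0, 0], "dp": [0, 0, 0.003], "hand": 0.3}, {"turn": [0, 0, 0], "dp": [0, 0, 0.001], "hand": 0.3}, {"turn": [0, 0, 0], "dp": [0, 0, 0.001], "hand": 0.3}, {"turn": [0, 0, 0], "dp": [0, 0, 0], "hand": 0.3}, {"turn": [0, 0, 0], "dp": [0, 0, 0], "hand": 0.3}]}}

```text
time: 19.85
position: [0.4408, -0.2589, 0.0585]
ee_rot: [-180.0, 0.0, 180.0]
wrist_force: [0.4, -0.4, -0.8]
finger_gap: 0.0477
grasp_force: 62.1
```

{"method": "move_arm", "body": {"increments": [{"turn": [0, 0, 0], "dp": [0, 0, 0.001], "hand": 0.3}, {"turn": [0, 0, 0], "dp": [0, 0, 0], "hand": 0.3}, {"turn": [0, 0, 0], "dp": [0, 0, 0], "hand": 0.3}]}}

```text
time: 20.23
position: [0.4407, -0.2588, 0.0573]
ee_rot: [180.0, -0.0, -180.0]
wrist_force: [0.2, 0.4, -0.9]
finger_gap: 0.0483
grasp_force: 62.1
```

{"method": "move_arm", "body": {"increments": [{"turn": [0, 0, 0], "dp": [0, 0, 0.001], "hand": 0.3}, {"turn": [0, 0, 0], "dp": [0, 0, 0], "hand": 0.3}, {"turn": [0, 0, 0], "dp": [0, 0, 0], "hand": 0.3}]}}

```text
time: 20.6
position: [0.4407, -0.2589, 0.0563]
ee_rot: [180.0, -0.0, -180.0]
wrist_force: [-0.4, -0.3, -1.4]
finger_gap: 0.0483
grasp_force: 62.1
```

{"method": "move_arm", "body": {"increments": [{"turn": [0, 0, 0], "dp": [0, 0, 0.001], "hand": 0.3}, {"turn": [0, 0, 0], "dp": [0, 0, 0], "hand": 0.3}, {"turn": [0, 0, 0], "dp": [0, 0, 0], "hand": 0.3}]}}

```text
time: 20.98
position: [0.4408, -0.2588, 0.0562]
ee_rot: [-180.0, 0.0, -180.0]
wrist_force: [-2.6, 1.4, 7.3]
finger_gap: 0.048
grasp_force: 63.0
```

Contact made. I release, lift, and go to the blue rabbit at (0.608, 0.118).

{"method": "move_arm", "body": {"increments": [{"turn": [0, 0, 0], "dp": [0, 0, 0], "hand": 0.6}, {"turn": [0, 0, 0], "dp": [0, 0, 0], "hand": 0.75}, {"turn": [0, 0, 0], "dp": [0, 0, 0], "hand": 1}, {"turn": [0, 0, 0], "dp": [0, 0, 0], "hand": 1}, {"turn": [0, 0, 0], "dp": [0, 0, 0], "hand": 1}, {"turn": [0, 0, 0], "dp": [0, 0, -0.01], "hand": 1}, {"turn": [0, 0, 0], "dp": [0, 0, -0.03], "hand": 1}, {"turn": [0, 0, 0], "dp": [0, 0, -0.04], "hand": 1}, {"turn": [0, 0, 0], "dp": [0, 0, -0.04], "hand": 1}, {"turn": [0, 0, 0], "dp": [0, 0, -0.03], "hand": 1}, {"turn": [0, 0, 0], "dp": [0, 0, -0.01], "hand": 1}, {"turn": [0, 0, 0], "dp": [0, 0, 0], "hand": 1}]}}

```text
time: 22.48
position: [0.4409, -0.2589, 0.2154]
ee_rot: [-180.0, 0.0, -180.0]
wrist_force: [-1.0, -0.5, 0.3]
finger_gap: 0.0852
grasp_force: 0.0
```

```bash
python3 cap.py w9
```

```text
22.525 [ 0.44060634 -0.25876068  0.21443659] [ 1.79973681e+02 -4.43213742e-02 -1.79998890e+02] [ 0.37218969 -0.25768282  0.3592244 ]
```

{"method": "move_arm", "body": {"increments": [{"turn": [0, 0, 0], "dp": [-0.012, 0.028, 0], "hand": 1}, {"turn": [0, 0, 0], "dp": [-0.021, 0.047, 0], "hand": 1}, {"turn": [0, 0, 0], "dp": [-0.021, 0.047, 0], "hand": 1}, {"turn": [0, 0, 0], "dp": [-0.021, 0.047, 0], "hand": 1}, {"turn": [0, 0, 0], "dp": [-0.021, 0.047, 0], "hand": 1}, {"turn": [0, 0, 0], "dp": [-0.021, 0.047, 0], "hand": 1}, {"turn": [0, 0, 0], "dp": [-0.021, 0.047, 0], "hand": 1}, {"turn": [0, 0, 0], "dp": [-0.018, 0.041, 0], "hand": 1}, {"turn": [0, 0, 0], "dp": [-0.011, 0.025, 0], "hand": 1}, {"turn": [0, 0, 0], "dp": [0, 0, 0], "hand": 1}, {"turn": [0, 0, 0], "dp": [0, 0, 0], "hand": 1}]}}

```text
time: 23.9
position: [0.6072, 0.1167, 0.2142]
ee_rot: [-180.0, -0.1, -180.0]
wrist_force: [0.3, -0.1, 0.2]
finger_gap: 0.0857
grasp_force: 0.0
```

```bash
python3 cap.py w10; python3 - <<'E'
from h import *
a=pickle.load(open('w9.pkl','rb'));w=pickle.load(open('w10.pkl','rb'))
e=ell(w,'blue',proj(w,[.6076,.1173,.082]),60);print(e)
cv2.imwrite('pics/w910.png',np.vstack([a['frame'][80:330,130:510],w['frame'][80:330,130:510]])[:,:,::-1])
E
```

```text
23.95 [0.6072492  0.11635606 0.21460892] [-1.79976489e+02 -7.04464113e-02  1.79965741e+02] [0.53884935 0.11795806 0.35818565]
((314.44281005859375, 188.3455352783203), (52.745826721191406, 59.27935791015625), 6.694459915161133)
```

View pics/w910.png

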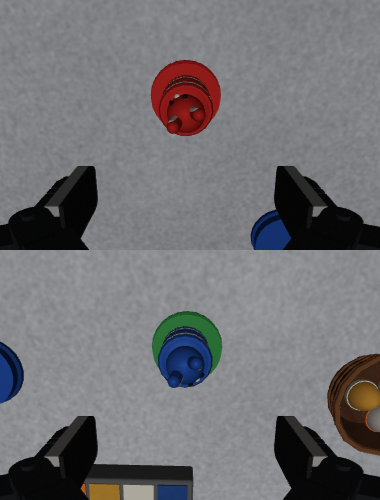

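Red stands centred on the red plinth, and blue is centred between the fingers (col 314). I descend and grip blue.

{"method": "move_arm", "body": {"increments": [{"turn": [0, 0, 0], "dp": [0, 0, 0.02], "hand": 1}, {"turn": [0, 0, 0], "dp": [0, 0, 0.04], "hand": 1}, {"turn": [0, 0, 0], "dp": [0, 0, 0.04], "hand": 1}, {"turn": [0, 0, 0], "dp": [0, 0, 0.03], "hand": 1}, {"turn": [0, 0, 0], "dp": [0, 0, 0.02], "hand": 1}, {"turn": [0, 0, 0], "dp": [0, 0, 0.009], "hand": 1}, {"turn": [0, 0, 0], "dp": [0, 0, 0], "hand": 1}, {"turn": [0, 0, 0], "dp": [0, 0, 0], "hand": 1}]}}

```text
time: 24.95
position: [0.6083, 0.117, 0.0575]
ee_rot: [180.0, 0.1, 180.0]
wrist_force: [-0.1, -0.1, -1.3]
finger_gap: 0.0854
grasp_force: 0.0
```

{"method": "move_arm", "body": {"increments": [{"turn": [0, 0, 0], "dp": [0, 0, 0], "hand": 0.7}, {"turn": [0, 0, 0], "dp": [0, 0, 0], "hand": 0.6}, {"turn": [0, 0, 0], "dp": [0, 0, 0], "hand": 0.5}, {"turn": [0, 0, 0], "dp": [0, 0, 0], "hand": 0.4}, {"turn": [0, 0, 0], "dp": [0, 0, 0], "hand": 0.3}, {"turn": [0, 0, 0], "dp": [0, 0, 0], "hand": 0.3}, {"turn": [0, 0, 0], "dp": [0, 0, 0], "hand": 0.3}]}}

```text
time: 25.82
position: [0.6082, 0.1172, 0.0572]
ee_rot: [180.0, 0.1, -180.0]
wrist_force: [-0.2, -0.7, 5.4]
finger_gap: 0.0478
grasp_force: 62.5
```

{"method": "move_arm", "body": {"increments": [{"turn": [0, 0, 0], "dp": [0, 0, -0.01], "hand": 0.3}, {"turn": [0, 0, 0], "dp": [0, 0, -0.03], "hand": 0.3}, {"turn": [0, 0, 0], "dp": [0, 0, -0.04], "hand": 0.3}, {"turn": [0, 0, 0], "dp": [0, 0, -0.04], "hand": 0.3}, {"turn": [0, 0, 0], "dp": [0, 0, -0.03], "hand": 0.3}, {"turn": [0, 0, 0], "dp": [0, 0, -0.01], "hand": 0.3}, {"turn": [0, 0, 0], "dp": [0, 0, 0], "hand": 0.3}, {"turn": [0, 0, 0], "dp": [0, 0, 0], "hand": 0.3}]}}

```text
time: 26.82
position: [0.6073, 0.1171, 0.2146]
ee_rot: [-180.0, -0.1, -180.0]
wrist_force: [-0.8, 0.7, -1.9]
finger_gap: 0.0485
grasp_force: 62.1
```

{"method": "move_arm", "body": {"increments": [{"turn": [0, 0, 0], "dp": [-0.003, -0.025, 0], "hand": 0.3}, {"turn": [0, 0, 0], "dp": [-0.007, -0.05, 0], "hand": 0.3}, {"turn": [0, 0, 0], "dp": [-0.007, -0.05, 0], "hand": 0.3}, {"turn": [0, 0, 0], "dp": [-0.007, -0.05, 0], "hand": 0.3}, {"turn": [0, 0, 0], "dp": [-0.005, -0.045, 0], "hand": 0.3}, {"turn": [0, 0, 0], "dp": [-0.002, -0.022, 0], "hand": 0.3}, {"turn": [0, 0, 0], "dp": [0, 0, 0], "hand": 0.3}, {"turn": [0, 0, 0], "dp": [0, 0, 0], "hand": 0.3}]}}

```text
time: 27.82
position: [0.6386, -0.1238, 0.2159]
ee_rot: [180.0, -0.0, -180.0]
wrist_force: [0.4, 0.2, -3.3]
finger_gap: 0.0479
grasp_force: 62.2
```

```bash
python3 cap.py w11; python3 - <<'E'
from h import *
w=pickle.load(open('w11.pkl','rb'));f=w['frame']
cv2.imwrite('pics/w11.png',f[80:380,130:510,::-1])
g=f[:,:,2].astype(int)-f[:,:,0]  # columns of plinth / body
for r in (160,170,175,240,250,260):
    c=np.flatnonzero(g[r,200:440]>25)+200;print(r,c.min() if len(c) else 0,c.max() if len(c) else 0)
E
```

```text
27.875 [ 0.63867947 -0.12358653  0.2161021 ] [ 1.79979280e+02 -2.17925759e-02 -1.79928230e+02] [ 0.57009144 -0.12272601  0.3597985 ]
160 282 344
170 279 347
175 278 347
240 270 361
250 263 368
260 261 370
```

View pics/w11.png

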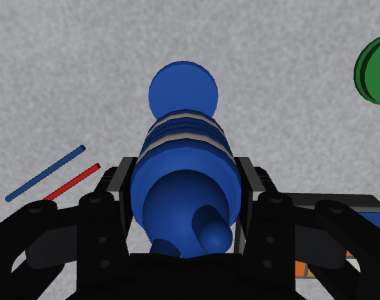

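Plinth col is 313 and the held blue rabbit 315.6, so I shift 2 mm to -y and lower.

{"method": "move_arm", "body": {"increments": [{"turn": [0, 0, 0], "dp": [0, -0.002, 0.02], "hand": 0.3}, {"turn": [0, 0, 0], "dp": [0, 0, 0.04], "hand": 0.3}, {"turn": [0, 0, 0], "dp": [0, 0, 0.04], "hand": 0.3}, {"turn": [0, 0, 0], "dp": [0, 0, 0.03], "hand": 0.3}, {"turn": [0, 0, 0], "dp": [0, 0, 0.015], "hand": 0.3}, {"turn": [0, 0, 0], "dp": [0, 0, 0.007], "hand": 0.3}, {"turn": [0, 0, 0], "dp": [0, 0, 0.003], "hand": 0.3}, {"turn": [0, 0, 0], "dp": [0, 0, 0.001], "hand": 0.3}, {"turn": [0, 0, 0], "dp": [0, 0, 0.001], "hand": 0.3}, {"turn": [0, 0, 0], "dp": [0, 0, 0], "hand": 0.3}, {"turn": [0, 0, 0], "dp": [0, 0, 0], "hand": 0.3}]}}

```text
time: 29.25
position: [0.6388, -0.1269, 0.0595]
ee_rot: [-180.0, 0.0, 180.0]
wrist_force: [0.3, -0.4, -1.5]
finger_gap: 0.048
grasp_force: 62.2
```

{"method": "move_arm", "body": {"increments": [{"turn": [0, 0, 0], "dp": [0, 0, 0.001], "hand": 0.3}, {"turn": [0, 0, 0], "dp": [0, 0, 0], "hand": 0.3}, {"turn": [0, 0, 0], "dp": [0, 0, 0], "hand": 0.3}]}}

```text
time: 29.62
position: [0.6387, -0.1268, 0.0583]
ee_rot: [180.0, -0.0, -180.0]
wrist_force: [-0.8, -0.1, -1.1]
finger_gap: 0.0483
grasp_force: 62.2
```

{"method": "move_arm", "body": {"increments": [{"turn": [0, 0, 0], "dp": [0, 0.001, 0.0005], "hand": 0.3}, {"turn": [0, 0, 0], "dp": [0, 0, 0.0005], "hand": 0.3}, {"turn": [0, 0, 0], "dp": [0, 0, 0], "hand": 0.3}]}}

```text
time: 30.0
position: [0.6387, -0.1258, 0.0573]
ee_rot: [180.0, 0.0, -180.0]
wrist_force: [-0.5, 0.1, -0.9]
finger_gap: 0.0481
grasp_force: 62.2
```

{"method": "move_arm", "body": {"increments": [{"turn": [0, 0, 0], "dp": [0, 0, 0.0005], "hand": 0.3}, {"turn": [0, 0, 0], "dp": [0, 0, 0], "hand": 0.3}, {"turn": [0, 0, 0], "dp": [0, 0, 0], "hand": 0.3}]}}

```text
time: 30.38
position: [0.6388, -0.1258, 0.0573]
ee_rot: [180.0, 0.0, -180.0]
wrist_force: [-2.2, 2.2, 4.9]
finger_gap: 0.048
grasp_force: 62.8
```

{"method": "move_arm", "body": {"increments": [{"turn": [0, 0, 0], "dp": [0, 0, 0], "hand": 0.6}, {"turn": [0, 0, 0], "dp": [0, 0, 0], "hand": 0.75}, {"turn": [0, 0, 0], "dp": [0, 0, 0], "hand": 1}, {"turn": [0, 0, 0], "dp": [0, 0, 0], "hand": 1}, {"turn": [0, 0, 0], "dp": [0, 0, 0], "hand": 1}, {"turn": [0, 0, 0], "dp": [0, 0, -0.01], "hand": 1}, {"turn": [0, 0, 0], "dp": [0, 0, -0.03], "hand": 1}, {"turn": [0, 0, 0], "dp": [0, 0, -0.04], "hand": 1}, {"turn": [0, 0, 0], "dp": [0, 0, -0.04], "hand": 1}, {"turn": [0, 0, 0], "dp": [0, 0, -0.03], "hand": 1}, {"turn": [0, 0, 0], "dp": [0, 0, -0.01], "hand": 1}, {"turn": [0, 0, 0], "dp": [0, 0, 0], "hand": 1}]}}

```text
time: 31.88
position: [0.639, -0.1259, 0.2169]
ee_rot: [-180.0, 0.0, -180.0]
wrist_force: [0.8, -1.4, 0.0]
finger_gap: 0.0855
grasp_force: 0.0
```

```bash
python3 cap.py w12
```

```text
31.925 [ 0.63861658 -0.12582557  0.21579886] [ 1.79990017e+02 -5.76375373e-02 -1.79999519e+02] [ 0.57021621 -0.12465159  0.36076493]
```

{"method": "move_arm", "body": {"increments": [{"turn": [0, 0, 0], "dp": [0.014, 0.028, 0], "hand": 1}, {"turn": [0, 0, 0], "dp": [0.025, 0.047, 0], "hand": 1}, {"turn": [0, 0, 0], "dp": [0.025, 0.047, 0], "hand": 1}, {"turn": [0, 0, 0], "dp": [0.025, 0.047, 0], "hand": 1}, {"turn": [0, 0, 0], "dp": [0.025, 0.047, 0], "hand": 1}, {"turn": [0, 0, 0], "dp": [0.025, 0.047, 0], "hand": 1}, {"turn": [0, 0, 0], "dp": [0.025, 0.047, 0], "hand": 1}, {"turn": [0, 0, 0], "dp": [0.02, 0.043, 0], "hand": 1}, {"turn": [0, 0, 0], "dp": [0.0115, 0.0255, 0], "hand": 1}, {"turn": [0, 0, 0], "dp": [0, 0, 0], "hand": 1}, {"turn": [0, 0, 0], "dp": [0, 0, 0], "hand": 1}]}}

```text
time: 33.3
position: [0.4431, 0.2521, 0.2158]
ee_rot: [-179.9, -0.1, -180.0]
wrist_force: [-0.6, -0.7, -0.2]
finger_gap: 0.0854
grasp_force: 0.0
```

```bash
python3 cap.py w13; python3 - <<'E'
from h import *
a=pickle.load(open('w12.pkl','rb'));w=pickle.load(open('w13.pkl','rb'))
e=ell(w,'green',proj(w,[.4434,.2525,.082]),60);print(e)
cv2.imwrite('pics/w1213.png',np.vstack([a['frame'][80:330,130:510],w['frame'][80:330,130:510]])[:,:,::-1])
E
```

```text
33.35 [0.44330809 0.25188603 0.21602509] [-1.79955085e+02 -5.49077975e-02  1.79967177e+02] [0.37463697 0.25347505 0.35975301]
((316.0350646972656, 189.91319274902344), (51.41093063354492, 52.808292388916016), 90.08189392089844)
```

View pics/w1213.png

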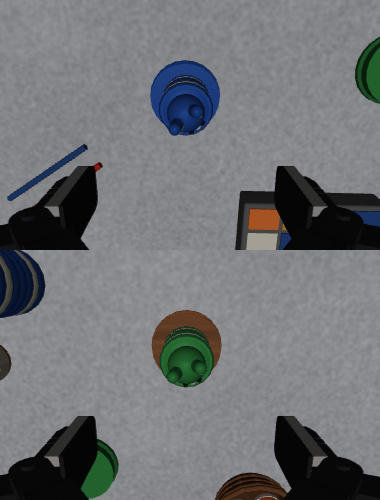

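Blue is centred on the blue plinth, and green is in line on the spare. I descend and grip green.

{"method": "move_arm", "body": {"increments": [{"turn": [0, 0, 0], "dp": [0, 0, 0.02], "hand": 1}, {"turn": [0, 0, 0], "dp": [0, 0, 0.04], "hand": 1}, {"turn": [0, 0, 0], "dp": [0, 0, 0.04], "hand": 1}, {"turn": [0, 0, 0], "dp": [0, 0, 0.03], "hand": 1}, {"turn": [0, 0, 0], "dp": [0, 0, 0.02], "hand": 1}, {"turn": [0, 0, 0], "dp": [0, 0, 0.01], "hand": 1}, {"turn": [0, 0, 0], "dp": [0, 0, 0], "hand": 1}, {"turn": [0, 0, 0], "dp": [0, 0, 0], "hand": 1}]}}

```text
time: 34.35
position: [0.4438, 0.2527, 0.0577]
ee_rot: [180.0, 0.1, 180.0]
wrist_force: [-0.0, -0.7, 0.6]
finger_gap: 0.0852
grasp_force: 0.0
```

{"method": "move_arm", "body": {"increments": [{"turn": [0, 0, 0], "dp": [0, 0, 0], "hand": 0.7}, {"turn": [0, 0, 0], "dp": [0, 0, 0], "hand": 0.6}, {"turn": [0, 0, 0], "dp": [0, 0, 0], "hand": 0.5}, {"turn": [0, 0, 0], "dp": [0, 0, 0], "hand": 0.4}, {"turn": [0, 0, 0], "dp": [0, 0, 0], "hand": 0.3}, {"turn": [0, 0, 0], "dp": [0, 0, 0], "hand": 0.3}, {"turn": [0, 0, 0], "dp": [0, 0, 0], "hand": 0.3}]}}

```text
time: 35.22
position: [0.4437, 0.2528, 0.0578]
ee_rot: [180.0, 0.1, -180.0]
wrist_force: [-0.4, -0.9, 6.0]
finger_gap: 0.048
grasp_force: 62.5
```

{"method": "move_arm", "body": {"increments": [{"turn": [0, 0, 0], "dp": [0, 0, -0.01], "hand": 0.3}, {"turn": [0, 0, 0], "dp": [0, 0, -0.03], "hand": 0.3}, {"turn": [0, 0, 0], "dp": [0, 0, -0.04], "hand": 0.3}, {"turn": [0, 0, 0], "dp": [0, 0, -0.04], "hand": 0.3}, {"turn": [0, 0, 0], "dp": [0, 0, -0.03], "hand": 0.3}, {"turn": [0, 0, 0], "dp": [0, 0, -0.01], "hand": 0.3}, {"turn": [0, 0, 0], "dp": [0, 0, 0], "hand": 0.3}, {"turn": [0, 0, 0], "dp": [0, 0, 0], "hand": 0.3}]}}

```text
time: 36.22
position: [0.4428, 0.2524, 0.2153]
ee_rot: [-179.9, -0.1, -180.0]
wrist_force: [-0.9, 0.9, -1.1]
finger_gap: 0.0481
grasp_force: 62.2
```

{"method": "move_arm", "body": {"increments": [{"turn": [0, 0, 0], "dp": [-0.018, -0.0145, 0], "hand": 0.3}, {"turn": [0, 0, 0], "dp": [-0.04, -0.0325, 0], "hand": 0.3}, {"turn": [0, 0, 0], "dp": [-0.04, -0.0325, 0], "hand": 0.3}, {"turn": [0, 0, 0], "dp": [-0.04, -0.0325, 0], "hand": 0.3}, {"turn": [0, 0, 0], "dp": [-0.02, -0.016, 0], "hand": 0.3}, {"turn": [0, 0, 0], "dp": [-0.007, -0.0055, 0], "hand": 0.3}, {"turn": [0, 0, 0], "dp": [0, 0, 0], "hand": 0.3}, {"turn": [0, 0, 0], "dp": [0, 0, 0], "hand": 0.3}]}}

```text
time: 37.22
position: [0.6075, 0.1199, 0.2168]
ee_rot: [180.0, -0.0, -179.9]
wrist_force: [1.2, -0.5, -1.3]
finger_gap: 0.0483
grasp_force: 62.3
```

```bash
python3 cap.py w14; python3 - <<'E'
from h import *
w=pickle.load(open('w14.pkl','rb'));f=w['frame']
g=f[:,:,1].astype(int)-f[:,:,0]
for r in (150,160,170,175,240,250,260):
    c=np.flatnonzero(g[r,200:440]>20)+200;print(r,c.min() if len(c) else 0,c.max() if len(c) else 0)
E
```

```text
37.275 [0.6075425  0.12001015 0.21700143] [ 1.79989763e+02  3.19239677e-03 -1.79934175e+02] [0.53891371 0.12107394 0.36070421]
150 290 338
160 282 345
170 280 348
175 279 348
240 271 359
250 264 367
260 261 370
```

Plinth col is 313.7 and the body 315.4, so I shift slightly to -y and lower.

{"method": "move_arm", "body": {"increments": [{"turn": [0, 0, 0], "dp": [0, -0.0005, 0.02], "hand": 0.3}, {"turn": [0, 0, 0], "dp": [0, 0, 0.04], "hand": 0.3}, {"turn": [0, 0, 0], "dp": [0, 0, 0.04], "hand": 0.3}, {"turn": [0, 0, 0], "dp": [0, 0, 0.03], "hand": 0.3}, {"turn": [0, 0, 0], "dp": [0, 0, 0.015], "hand": 0.3}, {"turn": [0, 0, 0], "dp": [0, 0, 0.007], "hand": 0.3}, {"turn": [0, 0, 0], "dp": [0, 0, 0.003], "hand": 0.3}, {"turn": [0, 0, 0], "dp": [0, 0, 0.001], "hand": 0.3}, {"turn": [0, 0, 0], "dp": [0, 0, 0.001], "hand": 0.3}, {"turn": [0, 0, 0], "dp": [0, 0, 0], "hand": 0.3}, {"turn": [0, 0, 0], "dp": [0, 0, 0], "hand": 0.3}]}}

```text
time: 38.65
position: [0.6083, 0.1186, 0.06]
ee_rot: [180.0, 0.0, 180.0]
wrist_force: [-0.1, -1.0, -1.0]
finger_gap: 0.0482
grasp_force: 62.2
```

{"method": "move_arm", "body": {"increments": [{"turn": [0, 0, 0], "dp": [0, 0, 0.001], "hand": 0.3}, {"turn": [0, 0, 0], "dp": [0, 0, 0], "hand": 0.3}, {"turn": [0, 0, 0], "dp": [0, 0, 0], "hand": 0.3}]}}

```text
time: 39.02
position: [0.6082, 0.1186, 0.0588]
ee_rot: [180.0, -0.0, -180.0]
wrist_force: [0.1, -0.1, -1.8]
finger_gap: 0.0482
grasp_force: 62.2
```

{"method": "move_arm", "body": {"increments": [{"turn": [0, 0, 0], "dp": [0, 0, 0.001], "hand": 0.3}, {"turn": [0, 0, 0], "dp": [0, 0, 0], "hand": 0.3}, {"turn": [0, 0, 0], "dp": [0, 0, 0], "hand": 0.3}]}}

```text
time: 39.4
position: [0.6083, 0.1187, 0.0579]
ee_rot: [180.0, 0.0, -180.0]
wrist_force: [0.6, -0.4, -1.0]
finger_gap: 0.0485
grasp_force: 62.3
```

{"method": "move_arm", "body": {"increments": [{"turn": [0, 0, 0], "dp": [0, 0, 0.0005], "hand": 0.3}, {"turn": [0, 0, 0], "dp": [0, 0, 0], "hand": 0.3}, {"turn": [0, 0, 0], "dp": [0, 0, 0], "hand": 0.3}]}}

```text
time: 39.78
position: [0.6083, 0.1187, 0.0578]
ee_rot: [180.0, 0.0, -180.0]
wrist_force: [-2.3, -0.4, 5.0]
finger_gap: 0.0483
grasp_force: 62.8
```

Contact. I release, lift, and retreat toward the base side for a final look.

{"method": "move_arm", "body": {"increments": [{"turn": [0, 0, 0], "dp": [0, 0, 0], "hand": 0.6}, {"turn": [0, 0, 0], "dp": [0, 0, 0], "hand": 0.75}, {"turn": [0, 0, 0], "dp": [0, 0, 0], "hand": 1}, {"turn": [0, 0, 0], "dp": [0, 0, 0], "hand": 1}, {"turn": [0, 0, 0], "dp": [0, 0, 0], "hand": 1}, {"turn": [0, 0, 0], "dp": [0, 0, -0.01], "hand": 1}, {"turn": [0, 0, 0], "dp": [0, 0, -0.03], "hand": 1}, {"turn": [0, 0, 0], "dp": [0, 0, -0.05], "hand": 1}, {"turn": [0, 0, 0], "dp": [0, 0, -0.05], "hand": 1}, {"turn": [0, 0, 0], "dp": [0, 0, -0.05], "hand": 1}, {"turn": [0, 0, 0], "dp": [0, 0, -0.05], "hand": 1}, {"turn": [0, 0, 0], "dp": [0, 0, 0], "hand": 1}]}}

```text
time: 41.28
position: [0.609, 0.1188, 0.3028]
ee_rot: [179.9, 0.4, -180.0]
wrist_force: [0.2, 1.8, -1.2]
finger_gap: 0.0854
grasp_force: 0.0
```

{"method": "move_arm", "body": {"increments": [{"turn": [0, 0, 0], "dp": [0.03, 0.03, 0], "hand": 1}, {"turn": [0, 0, 0], "dp": [0.035, 0.035, 0], "hand": 1}, {"turn": [0, 0, 0], "dp": [0.035, 0.035, 0], "hand": 1}, {"turn": [0, 0, 0], "dp": [0.035, 0.035, 0], "hand": 1}, {"turn": [0, 0, 0], "dp": [0.035, 0.035, 0], "hand": 1}, {"turn": [0, 0, 0], "dp": [0.035, 0.035, 0], "hand": 1}, {"turn": [0, 0, 0], "dp": [0.035, 0.035, 0], "hand": 1}, {"turn": [0, 0, 0], "dp": [0.02, 0.03, 0], "hand": 1}, {"turn": [0, 0, 0], "dp": [0.01, 0.03, 0], "hand": 1}, {"turn": [0, 0, 0], "dp": [0, 0, 0], "hand": 1}, {"turn": [0, 0, 0], "dp": [0, 0, 0], "hand": 1}]}}

```text
time: 42.65
position: [0.3383, 0.4181, 0.297]
ee_rot: [-180.0, -0.0, -180.0]
wrist_force: [0.3, 0.9, 0.4]
finger_gap: 0.0855
grasp_force: 0.0
```

```bash
python3 - <<'E'
from bench import bot;from h import *
d={n:bot.capture(n) for n in ('top','scene')};T=pickle.load(open('d0.pkl','rb'))
cv2.imwrite('pics/end.png',np.hstack([d['scene']['frame'][130:310,150:460],d['top']['frame'][70:330,160:480][:180*260//180][::1][:180] ])[:,:,::-1])
# top view: rabbit body rays at z=.082 and plinth at .02
for c,g in (('green',[.6083,.1193]),('blue',[.6391,-.1246]),('red',[.4409,-.2576])):
    e=ell(d['top'],c,proj(d['top'],g+[.03]),30);print(c,np.round(e[0],1),np.round(e[1],1))
for n in d:
    df=np.abs(d[n]['frame'].astype(int)-T[n]['frame']).max(2);df=cv2.blur(df.astype(np.float32),(5,5))>25
    print(n,[(s[:2],s[2:4]) for i,s,c in comps(df,30)[0]])
o=bot.get_obs();print(o['time'],o['position'],o['wrist_force'])
E
```

```text
green [289.5 195.8] [31.6 31.9]
blue [389.  185.3] [31.5 32.1]
red [442.7 268. ] [32.6 36.4]
top [([382, 171], [26, 24]), ([278, 184], [23, 23]), ([438, 259], [26, 24]), ([0, 322], [146, 78])]
scene [([211, 0], [18, 63]), ([377, 0], [35, 50]), ([240, 9], [17, 30]), ([375, 19], [8, 11]), ([363, 30], [18, 33]), ([386, 38], [20, 26]), ([248, 43], [6, 10]), ([240, 59], [25, 34]), ([197, 81], [19, 39]), ([220, 82], [25, 40]), ([327, 183], [23, 34]), ([165, 184], [24, 41]), ([237, 214], [27, 47])]
42.75 [0.33860364 0.41781379 0.29736078] [ 0.24592341 -0.22477393  0.14652369]
```

View pics/end.png

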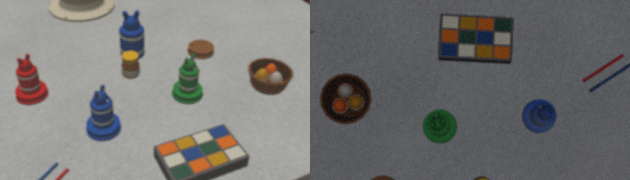

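All three rabbits stand upright on their own colours, the spare plinth is empty, and only the rabbits and the arm differ from the first images.

```bash
python3 -c "
from bench import bot
print(bot.sign_off())"
```

```text
the job is handed in; nothing more can be done
None
```

I handed the job in at about 43 s: the red, small blue and green rabbits each stand upright and centred on their own plinths, the wooden plinth is empty, and the jar, sorting box and egg basket look unmoved in the before-and-after images (the hand-in gave no verdict).

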